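# Fill the condiment rack in order of height

## Robot

A 6-joint arm with a two-finger parallel gripper is mounted at the origin on a cart in front of the work surface, level with it; the furniture and walls round the work are solid. World frame = base frame: x ahead of the robot, y to its left, z up, the work surface at z = 0. Lengths are in mm, angles in rad, forces in N, time in s.
With the tool pointing down it reaches from about 200 to 875 mm from the base axis. Payload 3.4 kg.
Tool frame: the origin (TCP) lies between the finger pads, 19 mm behind the fingertips; this is the grasp point; x points along the fingers, z is the direction in which the jaws open and shut, and the axes are right-handed (so a half turn about x gives the same grasp; the last joint's range is limited). The gripper opens to 94 mm and grips with 3 to 60 N. Pads are 16 mm wide; open, the fingers measure 119 mm over their backs; the gripper's body (75 mm by 177 mm) begins 78 mm behind the grasp point.
Start: joints at [1.184, 0.276, 1.505, -0, 1.361, -0.121], TCP at [151.058, 554.838, 224.293] pointing down, gripper open.
Joint ranges: [-2.89, 2.89], [-0.75, 2.08], [0.22, 2.7], [-1.18, 4.32], [0.11, 2.71], [-2.7, 2.7]. Speed limits (rad/s): [2.57, 2.57, 3.14, 3.14, 3.14, 3.14].

## Interface

Orientations are given as a unit quaternion [x, y, z, w].
In Python, from plant import r gives the robot as it stands. The module is installed in compiled form; this text tells all that it offers.
- The arm moves only by the tool apply_moves, never from a script. Its argument "motion" is a list that holds one entry, the list of rows, each a list of 5 numbers: the shift along the tool's x, y, z in m, then the turn about the tool's x in degrees, then the opening, from 0 (shut) to 1 (fully open). In form: [[[dx, dy, dz, spin, fingers], ...]]. A call has 1 to 12 rows; each row shifts and turns the pose as measured when the row begins, along the tool's axes as they then stand; what a row does not reach is not made up. A row lasts 1/12 s, in which the tool goes at most 41.7 mm and 7.16 degrees, less where a joint would pass 70% of its speed; a pose out of reach is approached as far as the arm can. A call is refused whole if a number of a shift passes 0.0417 or a number of a turn 7.16, either way. A call with a gripper value outside its range is refused whole. The fingers move at their own pace and stop on an object; the grip force is fixed at half the most. Time passes only in rows, so rows that do not move let the fingers close. It gives the time, the measured TCP pose, the force and the opening at its end, in the units of the state.
- r.get_obs(): the state, without advancing time (a new reading comes with each control period).
- r.get_image(name): name is "scene" or "top" or "wrist"; returns a dict with "color" (400x640x3 uint8, blue, green, red), "K" (3x3 intrinsics, pixels), "extrinsics" (4x4, takes a point from world to camera coordinates); the wrist camera has in their place "mount" (4x4, takes a point from camera to tool coordinates, whose origin is the TCP and whose axes are the tool frame's). Camera axes: x right, y up, looking along -z (the intrinsics and any distortion apply to the point x, -y, -z); pixel columns grow to the right and rows downward; lengths in mm; the calibration is good to about 2 mm. A picture is of the moment at which its call begins: read the wrist's pose just before it. There is no depth.
- r.close_job(): hands the job in, once; it reports no verdict.
The state is a dict: "t": time; "joints": joint angles; "qd": joint speeds; "joint_torque": joint torques, N m; "eef_pos": TCP position; "eef_rot": TCP orientation; "ft_force": force on the tool from outside, world axes, zero at the start; "torque": the same for the moment, N m; "width": opening from 0.0 (shut) to 1.0 (fully open).
Only numpy, scipy, OpenCV 4.12 (cv2) and the standard library are available. Lean on these libraries where they do the work, as an engineer would, in place of code of your own. Each camera call takes 0.05 s, during which the arm holds its last target. There are 200 camera calls.

## Task

Put the oil bottle, the pepper mill, the spice jar and the salt shaker into the wooden condiment rack, one upright in each well, in order of height: the tallest beside the rack's high end panel, falling step by step to the shortest beside the low end panel. Set each one down in its well gently, without dropping it or knocking it over, and leave the small brown dropper bottle standing where it is.

Things in the scene. Friction and masses are not known exactly. Their poses are not given: they have to be found in the camera images.
- oil_bottle: Square glass bottle of yellow-green oil with a yellow cap, the tallest: 268 mm high, body 58 x 58 mm (square along its own x and y, so it must stand square to the rack to enter a well) up to 190 mm, narrowing to the neck. Round cap 32 mm across, 252 to 266 mm up: grip it there, TCP 258 mm up; held weakly or moved fast it swings. 0.43 kg. Origin at the centre of its underside, z up along its axis.
- pepper_mill: Turned wooden pepper mill, second in height: 170 mm high, body 58 mm across at its foot with a waist, round head 49 mm across from 123 to 159 mm up; grip it where head and body meet, TCP about 128 mm up, small steel knob on top. 0.18 kg. Origin at the centre of its underside, z up along its axis.
- spice_jar: Round spice jar of glass with a dark brown lid and a tan powder inside, third in height: 105 mm high, 41 mm across all the way up. 0.11 kg. Origin at the centre of its underside, z up along its axis.
- salt_shaker: Salt shaker of clear glass with a grey domed steel top, the shortest: 90 mm high, 44 mm across at the foot, about 40 mm half way up, tapering to the 34 mm top above 70 mm. 0.1 kg. Origin at the centre of its underside, z up along its axis.
- essence_bottle: Small brown dropper bottle with a black rubber bulb, 33 mm across, 102 mm high; it does not go into the rack and must stay where it stands. Origin at the centre of its underside, z up along its axis.
- rack: Fixed wooden rack, 352 long (x) x 100 deep (y) x 26 high, origin centre of its underside on the worktop. Four equal square wells in a row, 76 x 76, 14 deep (floor at z = 12), at y = 0, x = -126, -42, 42, 126. A steel rail 5 thick, top at z = 43, along each side at y = -45 and 45; an end panel at x = -183 and 183, the high one at either end from start to start. All in mm.
- high_end: The rack's high end panel: upright wooden plate 14 mm thick, 106 mm wide, 80 mm high, at the rack's x = +183 or -183 mm. Origin at the centre of its underside. The tallest thing goes into the well next to it.
- low_end: The rack's low end panel, the same but 46 mm high, at the other end of the rack. The shortest thing goes into the well next to it.
Things that resemble listed ones, but are neither listed nor needed, are in the scene too. Leave any purple look-alike of the spice_jar alone.

How it is judged (in metres and radians):
At the end, for the whole second after the job is handed in: Oil bottle, mill, spice jar and salt shaker stand in this order in the wells from the high end to the low: within 20 mm of the well's centre each way, underside within 6 mm of its floor, upright within 0.15 rad, at rest, released; dropper bottle upright, within 20 mm of its start (((x of high_end in the frame of rack above 0 m and x of oil_bottle in the frame of rack between 0.106 and 0.146 m and x of pepper_mill in the frame of rack between 0.022 and 0.062 m and x of spice_jar in the frame of rack between -0.062 and -0.022 m and x of salt_shaker in the frame of rack between -0.146 and -0.106 m) or (x of high_end in the frame of rack below 0 m and x of oil_bottle in the frame of rack between -0.146 and -0.106 m and x of pepper_mill in the frame of rack between -0.062 and -0.022 m and x of spice_jar in the frame of rack between 0.022 and 0.062 m and x of salt_shaker in the frame of rack between 0.106 and 0.146 m)) and y of oil_bottle in the frame of rack between -0.02 and 0.02 m and z of oil_bottle in the frame of rack between 0.006 and 0.018 m and angle between each of oil_bottle, pepper_mill, spice_jar, salt_shaker's own z axis and vertical below 0.15 rad and linear speed of each of oil_bottle, pepper_mill, spice_jar, salt_shaker below 0.02 m/s and contact force between each of oil_bottle, pepper_mill, spice_jar, salt_shaker and the fingers below 0.1 N and y of pepper_mill in the frame of rack between -0.02 and 0.02 m and z of pepper_mill in the frame of rack between 0.006 and 0.018 m and y of spice_jar in the frame of rack between -0.02 and 0.02 m and z of spice_jar in the frame of rack between 0.006 and 0.018 m and y of salt_shaker in the frame of rack between -0.02 and 0.02 m and z of salt_shaker in the frame of rack between 0.006 and 0.018 m and distance of essence_bottle from where it was at the start of the episode below 0.02 m and angle between essence_bottle's own z axis and vertical below 0.1 rad); the robot touches nothing.
It fails at once if one of the four is dropped or falls (faster than 0.6 m/s while no finger holds it) ((linear speed of oil_bottle above 0.6 m/s and contact force between oil_bottle and the fingers below 0.05 N) or (linear speed of pepper_mill above 0.6 m/s and contact force between pepper_mill and the fingers below 0.05 N) or (linear speed of spice_jar above 0.6 m/s and contact force between spice_jar and the fingers below 0.05 N) or (linear speed of salt_shaker above 0.6 m/s and contact force between salt_shaker and the fingers below 0.05 N)).
It fails at once if one of the four or the dropper bottle is knocked over (tilted more than 0.8 rad) (angle between any of oil_bottle, pepper_mill, spice_jar, salt_shaker, essence_bottle's own z axis and vertical above 0.8 rad).
It also fails if it takes over 134 s, if anything falls off the work surface, if the arm or the gripper's body presses on something with over 40 N, if the wrist force passes 120 N, or if a joint passes its speed limit or range.

## Working session

There is one attempt and no reset: what is moved stays moved. The work goes in short steps, Python scripts to look and compute and a tool call to move; the robot and the scene stay as the last step left them, time stands still between calls to the robot, and variables do not carry over. Pictures are saved under pics/ and viewed, about 12 in all and at most 16, crops included, and the job is handed in when it is done.

Besides the shell and the picture viewer there is one more tool, called after "Request:" as a command line: name --argument value ..., lists and objects as JSON in quotes. apply_moves: Moves the arm, as the interface text tells. Its arguments: {"type":"object","properties":{"motion":{"type":"array"}},"required":["motion"]}

```bash
mkdir -p pics; cat > h.py <<'E'
import numpy as np, cv2
from plant import r
from scipy.spatial.transform import Rotation as R
def cam(n):
    o=r.get_obs(); d=r.get_image(n)
    K=np.array(d["K"],float)
    if n=="wrist":
        T=np.eye(4);T[:3,:3]=R.from_quat(o["eef_rot"]).as_matrix();p=np.array(o["eef_pos"],float);T[:3,3]=p
        E=np.linalg.inv(T@np.array(d["mount"]))
    else: E=np.array(d["extrinsics"])
    return d["color"],K,E,d
def ray(K,E,u,v):
    q=np.linalg.inv(K)@[u,v,1]; d=E[:3,:3].T@[q[0],-q[1],-q[2]]
    return -E[:3,:3].T@E[:3,3],d
def onz(K,E,u,v,z):
    c,d=ray(K,E,u,v); return c+d*(z-c[2])/d[2]
def proj(K,E,P):
    p=E[:3,:3]@np.array(P)+E[:3,3]; q=K@[p[0],-p[1],-p[2]]; return q[:2]/q[2]
E
python3 - <<'E'
from h import *
o=r.get_obs();print(o)
for n in("top","scene","wrist"):
    c,K,E,d=cam(n);cv2.imwrite(f"pics/{n}0.png",c);print(n,d.keys(),K.round(1).tolist(),E.round(3).tolist())
    np.savez(f"pics/{n}0.npz",K=K,E=E)
E
```

```text
{'t': 0.0, 'joints': array([ 1.18397821e+00,  2.76578668e-01,  1.50609982e+00, -2.65407943e-05,
        1.36069065e+00, -1.21014782e-01]), 'qd': array([-8.20397661e-04,  1.22826860e-03, -4.25508358e-04,  4.85892466e-05,
        5.89255332e-04,  7.08263499e-04]), 'joint_torque': array([-6.14481578e-04, -4.04582727e+01, -2.37229460e+01,  7.01014884e-02,
        3.41656292e-02, -1.36802291e-04]), 'eef_pos': array([150.86741075, 554.31244956, 223.42729701]), 'eef_rot': array([-0.42966302,  0.56238155,  0.42901056,  0.56130796]), 'ft_force': array([-1.14169544, -0.15653631, -0.79871072]), 'torque': array([ 0.00355821, -0.04098195, -0.01611934]), 'width': 0.9991550004459347}
top dict_keys(['color', 'K', 'extrinsics']) [[452.4, 0.0, 315.7], [0.0, 452.4, 197.1], [0.0, 0.0, 1.0]] [[-0.024, -0.999, 0.033, 22.855], [0.998, -0.022, 0.064, -548.297], [-0.063, 0.034, 0.997, -1073.524], [0.0, 0.0, 0.0, 1.0]]
scene dict_keys(['color', 'K', 'extrinsics']) [[518.9, 0.0, 325.6], [0.0, 518.9, 192.7], [0.0, 0.0, 1.0]] [[0.52, -0.854, -0.011, -254.558], [0.518, 0.305, 0.799, -338.546], [-0.679, -0.421, 0.601, -728.305], [0.0, 0.0, 0.0, 1.0]]
wrist dict_keys(['color', 'K', 'mount']) [[295.7, 0.0, 321.3], [0.0, 295.7, 194.4], [0.0, 0.0, 1.0]] [[0.262, 0.965, -0.001, -574.102], [-0.925, 0.251, -0.286, 29.651], [-0.275, 0.076, 0.958, -392.29], [0.0, 0.0, 0.0, 1.0]]
```

View pics/top0.png

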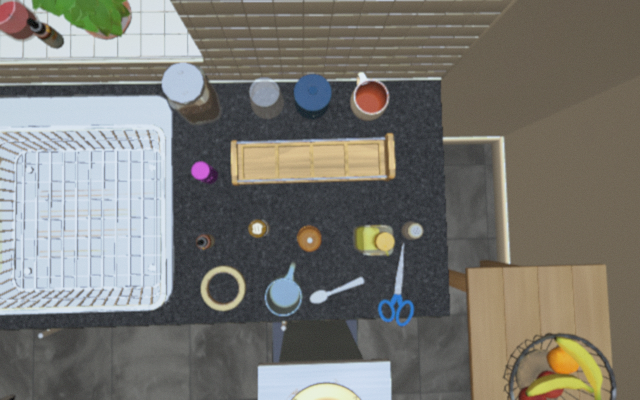

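View pics/scene0.png

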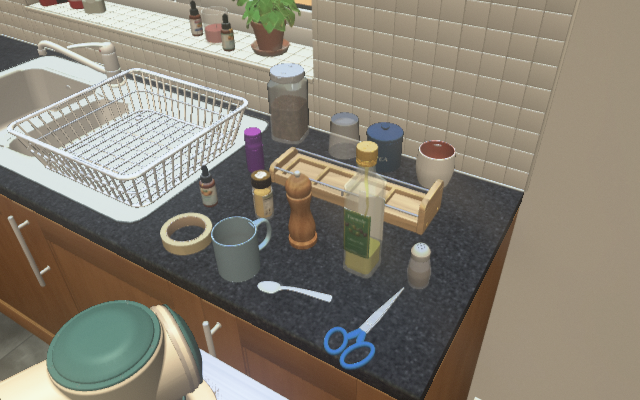

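Top view: rack at (313,160); candidates for the spice jar are the brown lid (258,228) and the purple one (203,172), so I choose the brown one. Oil cap is at (384,241), mill at (309,238), salt at (412,231) and the dropper at (204,242) (others on the sill are out of play). Glass jar, tumbler and mug at the back are distractors. One close crop to check the choice and the panels.

```bash
python3 - <<'E'
from h import *
t=cv2.imread("pics/top0.png");s=cv2.imread("pics/scene0.png")
a=cv2.resize(t[125:260,190:430],(800,450)[0:2] and (640,360),interpolation=cv2.INTER_CUBIC)
b=cv2.resize(s[130:235,240:450],(480,240),interpolation=cv2.INTER_CUBIC)
im=np.zeros((600,640,3),np.uint8);im[:360]=a;im[360:,:480]=b
cv2.imwrite("pics/crop1.png",im)
z=np.load("pics/top0.npz");K,E=z["K"],z["E"]
print("cam",-E[:3,:3].T@E[:3,3])
for n,u,v,h in[("oilcap",384.5,241,266),("mill",309.5,239.5,170),("spice",258,228.5,105),("salt",413,230.5,90),("ess",204,242,102),("purple",202,171,105),("rackL",236,162,46),("rackR",391,156,80),("mug",285,290,80),("scis",400,280,5)]:
    print(n,onz(K,E,u,v,h).round(0))
E
```

```text
cam [ 479.70741296   47.26532136 1105.10267647]
oilcap [ 448. -107.  266.]
mill [452.  30. 170.]
spice [477. 142. 105.]
salt [ 464. -205.   90.]
ess [450. 260. 102.]
purple [606. 263. 105.]
rackL [633. 196.  46.]
rackR [ 636. -163.   80.]
mug [338.  86.  80.]
scis [ 344. -190.    5.]
```

View pics/crop1.png

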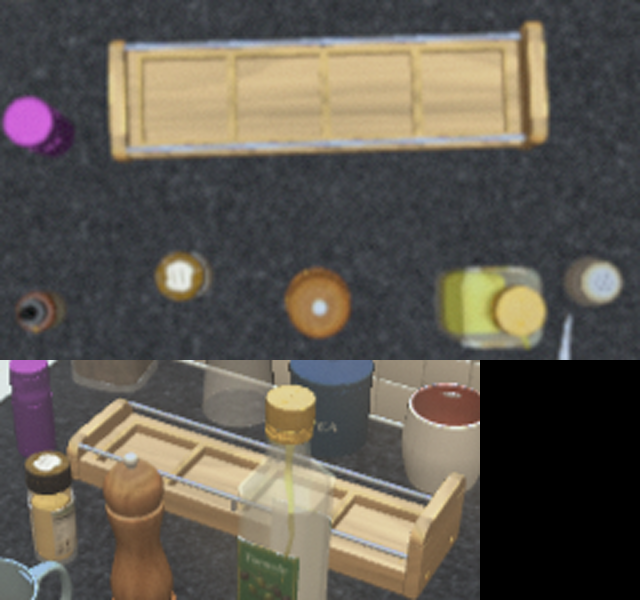

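Right (-y) panel at crop (536,82) is the high one; left (118,100) is low. So oil goes rightmost, then mill, spice jar and salt leftmost. The chosen jar has the brown lid with a white label, and the purple one stays.

```bash
cat >> h.py <<'E'
def go(x,y,z,yaw=None):
    """rel. move in tool axes to reach world xyz; yaw = desired angle (deg) of tool z axis in xy, mod 180"""
    o=r.get_obs();M=R.from_quat(o["eef_rot"]).as_matrix()
    p=np.array(o["eef_pos"]);
    zy=np.degrees(np.arctan2(M[1,2],M[0,2]))
    print("t %.2f p %s zyaw %.2f tilt %.2f w %.3f F %s j6 %.2f"%(o["t"],p.round(1),zy,np.degrees(np.arccos(-M[2,0])),o["width"],np.round(o["ft_force"],1),o["joints"][5]))
    print("tool dxyz mm",(M.T@(np.array([x,y,z])-p)).round(1))
    if yaw is not None:
        d=(yaw-zy+90)%180-90; print("spin",-d)
E
python3 - <<'E'
from h import *
o=r.get_obs();print(R.from_quat(o["eef_rot"]).as_matrix().round(3).tolist());print(np.array(r.get_image("wrist")["mount"]).round(2).tolist())
go(450,0,330,0)
E
```

```text
[[-0.001, -0.965, 0.263], [-0.001, 0.263, 0.965], [-1.0, 0.0, -0.001]]
[[-0.0, 0.29, -0.96, -160.5], [0.0, 0.96, 0.29, 83.75], [1.0, -0.0, -0.0, -0.48], [0.0, 0.0, 0.0, 1.0]]
t 0.20 p [150.9 554.5 223.8] zyaw 74.77 tilt 0.06 w 1.001 F [ 0.4 -0.3 -0.1] j6 -0.12
tool dxyz mm [-105.8 -434.2 -456.6]
spin 74.77163358953342
```

Request:
apply_moves --motion '[[[-0.015,-0.025,-0.026,6.2,1],[-0.015,-0.028,-0.022,6.2,1],[-0.015,-0.03,-0.018,6.2,1],[-0.015,-0.032,-0.013,6.2,1],[-0.015,-0.035,-0.008,6.2,1],[-0.015,-0.035,-0.004,6.2,1],[-0.01,-0.035,0.0,6.2,1],[-0.01,-0.035,0.005,6.2,1],[0,-0.034,0.008,6.2,1],[0,-0.034,0.011,6.2,1],[0,-0.033,0.014,6.2,1],[0,-0.032,0.017,6.2,1]]]'

```text
t: 1.2
eef_pos: [392.4, 191.1, 336.6]
eef_rot: [0.014, 0.707, -0.016, 0.707]
ft_force: [0.2, 0.1, -0.8]
width: 0.998
```

```bash
python3 - <<'E'
from h import *
go(480,10,330,0)
E
```

```text
t 1.20 p [392.4 191.1 336.6] zyaw -2.40 tilt 0.22 w 0.998 F [ 0.2  0.1 -0.8] j6 0.34
tool dxyz mm [   7.3 -177.2   95.1]
spin -2.3998862804753287
```

Request:
apply_moves --motion '[[[0,-0.038,0.02,-1.2,1],[0,-0.038,0.02,-1.2,1],[0,-0.038,0.02,0,1],[0,-0.038,0.02,0,1],[0.0,-0.02,0.01,0,1],[0,0,0,0,1],[0,0,0,0,1]]]'

```text
t: 1.78
eef_pos: [479.6, 12.7, 336.0]
eef_rot: [0.003, 0.707, -0.006, 0.708]
ft_force: [-0.6, 0.2, -0.2]
width: 0.997
```

```bash
python3 - <<'E'
from h import *
go(480,10,330,0)
c,K,E,d=cam("wrist");cv2.imwrite("pics/w1.png",c);np.savez("pics/w1.npz",K=K,E=E)
for P in[(448,-107,266),(452,30,170),(477,142,105),(464,-205,90),(633,196,46),(636,-163,80)]:print(proj(K,E,P).round())
E
```

```text
t 1.78 p [479.6  12.7 336. ] zyaw -0.72 tilt 0.32 w 0.997 F [-0.6  0.2 -0.2] j6 -0.10
tool dxyz mm [ 6.  -2.7  0.5]
spin -0.7189799422511101
[289. 331.]
[296. 167.]
[318.  66.]
[313. 301.]
[432.  27.]
[420. 273.]
```

View pics/w1.png

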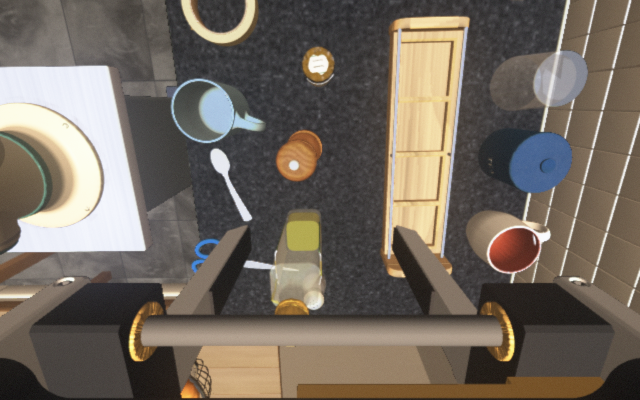

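Wrist view: spice lid (318,64), mill knob (294,165), rack running down from the low panel (432,25) to the high panel (420,268). Predictions from the top view agree within a few pixels. I'll zoom on rack and bottle.

```bash
python3 - <<'E'
from h import *
c=cv2.imread("pics/w1.png");t=cv2.imread("pics/top0.png")
a=cv2.resize(c[5:285,370:490],None,fx=2.1,fy=2.1,interpolation=cv2.INTER_CUBIC)
b=cv2.resize(c[200:330,260:340],None,fx=4,fy=4,interpolation=cv2.INTER_CUBIC)
im=np.zeros((590,600,3),np.uint8);im[:a.shape[0],:a.shape[1]]=a;im[:520,270:590]=b
cv2.imwrite("pics/crop2.png",im)
E
```

```text
(no output)
```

View pics/crop2.png

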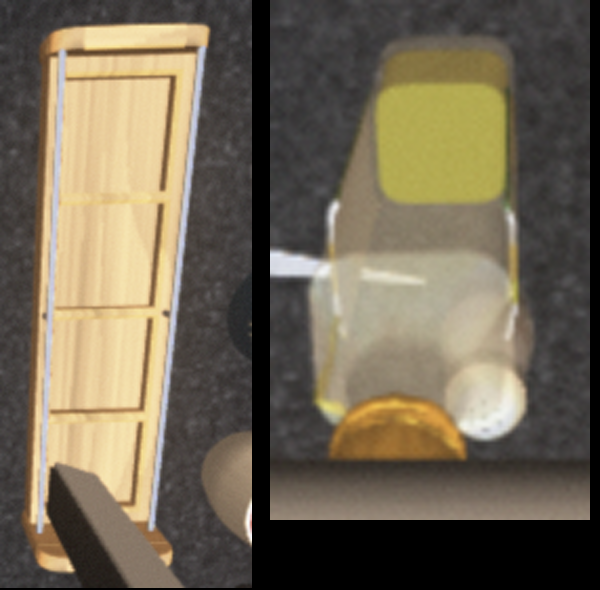

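```bash
python3 - <<'E'
from h import *
z=np.load("pics/w1.npz");K,E=z["K"],z["E"]
f=lambda u,v,h:onz(K,E,370+u/2.1,5+v/2.1,h)
print("cam",(-E[:3,:3].T@E[:3,3]).round(0))
A,B,C,D=[f(*p,43) for p in[(63,52),(40,528),(203,50),(151,528)]]
for n,P in zip("ABCD",(A,B,C,D)):print(n,P.round(1))
for a,b in((A,B),(C,D)):print(np.degrees(np.arctan2(*(b-a)[[0,1]]*[1,-1])))
for v in(73,200,313,413):
  for u in(75,150):print(v,f(u,v,26).round(1))
g=lambda u,v,h:onz(K,E,260+(u-270)/4,200+v/4,h)
for p in[(378,83),(507,83),(378,203),(507,203)]:print("liq",g(*p,75).round(1))
for p in[(310,300),(515,300),(400,253)]:print("body190",g(*p,190).round(1))
print("cap",g(397,395,266).round(1),"capedges",g(330,440,266).round(1),g(466,440,266).round(1))
print("mill knob",onz(K,E,294.5,165.5,170).round(1),"spice",onz(K,E,318,64,105).round(1),"salt",g(486,398,90).round(1))
t=np.load("pics/top0.npz");K,E=t["K"],t["E"]
h=lambda u,v,z:onz(K,E,190+u/2.667,125+v/2.667,z)
for p in[(232,96),(325,94),(416,93)]:print("topdiv",h(*p,26).round(1))
for p in[(128,47),(520,38),(128,149),(520,140)]:print("toprail",h(*p,43).round(1))
for n,p,z in[("cap",(521,310),266),("knob",(319,307),170),("spice",(180,276),105),("salt",(602,283),90)]:print(n,h(*p,z).round(1))
E
```

```text
cam [480.  97. 496.]
A [589.9 193.7  43. ]
B [ 593.7 -153.1   43. ]
C [681.1 193.7  43. ]
D [ 684.1 -154.2   43. ]
0.6325745188708185
0.505773144062609
73 [603.  184.4  26. ]
73 [654.2 183.7  26. ]
200 [608.8 101.6  26. ]
200 [663. 101.  26.]
313 [614.6  19.7  26. ]
313 [671.6  19.   26. ]
413 [620.3 -60.4  26. ]
413 [680.1 -61.1  26. ]
liq [426.3 -72.4  75. ]
liq [475.6 -73.1  75. ]
liq [ 423.9 -123.3   75. ]
liq [ 474.9 -124.    75. ]
body190 [417.8 -94.6 190. ]
body190 [478.3 -95.4 190. ]
body190 [445.  -79.3 190. ]
cap [451.6 -71.9 266. ] capedges [435.7 -83.8 266. ] [467.  -84.2 266. ]
mill knob [449.9  32.1 170. ] spice [477.3 144.3 105. ] salt [ 465.4 -203.    90. ]
topdiv [636.9 101.1  26. ]
topdiv [637.1  17.5  26. ]
topdiv [636.4 -64.8  26. ]
toprail [679.8 191.2  43. ]
toprail [ 681.7 -157.7   43. ]
toprail [589.2 192.4  43. ]
toprail [ 590.  -154.5   43. ]
cap [ 447.9 -108.8  266. ]
knob [450.6  30.  170. ]
spice [476.9 142.7 105. ]
salt [ 462.3 -211.2   90. ]
```

Request:
apply_moves --motion '[[[0,-0.03,-0.008,-0.7,1],[0,-0.03,-0.008,0,1],[0,-0.03,-0.008,0,1],[0,-0.03,-0.008,0,1],[0,0,0,0,1],[0,0,0,0,1]]]'

```text
t: 2.33
eef_pos: [444.5, -100.4, 336.1]
eef_rot: [-0.006, 0.707, 0.006, 0.708]
ft_force: [-0.1, -0.0, -0.6]
width: 1.001
```

```bash
python3 - <<'E'
from h import *
go(448.5,-108,258,0)
c,K,E,d=cam("wrist");cv2.imwrite("pics/w2.png",c);np.savez("pics/w2.npz",K=K,E=E)
print(proj(K,E,(448.5,-108,266)),proj(K,E,(463,-206,90)))
hsv=cv2.cvtColor(c,cv2.COLOR_BGR2HSV);m=cv2.inRange(hsv,(12,140,120),(26,255,255))
n,l,s,ce=cv2.connectedComponentsWithStats(m)
for i in range(1,n):
    if s[i,4]>150:print(s[i],ce[i].round(1))
E
```

```text
t 2.33 p [ 444.5 -100.4  336.1] zyaw 0.98 tilt 0.09 w 1.001 F [-0.1 -0.  -0.6] j6 -0.39
tool dxyz mm [78.1 -7.6  3.7]
spin 0.9833772740135345
[325.89842603 219.9701736 ] [332.26325864 237.81729033]
[ 305   36   44   59 1336] [327.1  61.8]
[306 192  37  20 326] [323.9 199.1]
[129 307  20  54 303] [137.3 336.4]
[495 308  19  53 277] [505.1 337.5]
[ 297  377  246   20 2399] [404.6 390.1]
```

View pics/w2.png

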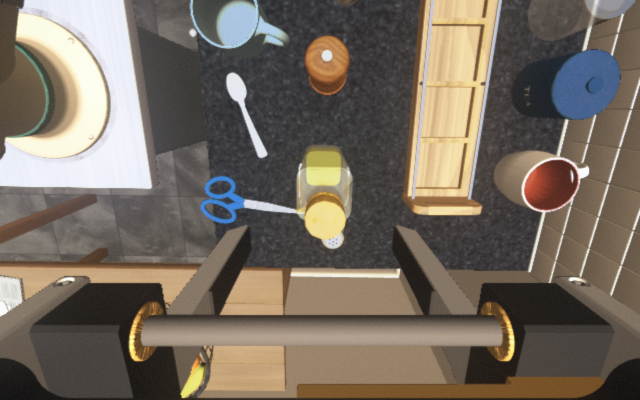

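Cap centre at (325,217), predicted (326,220): within 3 mm. Descend and grip.

Request:
apply_moves --motion '[[[0.02,-0.004,0.002,0.5,1],[0.02,-0.004,0.002,0.5,1],[0.02,0,0,0,1],[0.014,0,0,0,1],[0.003,0,0,0,1],[0,0,0,0,1]]]'

```text
t: 2.88
eef_pos: [451.2, -96.9, 258.7]
eef_rot: [-0.004, 0.704, 0.006, 0.71]
ft_force: [0.8, 0.3, -0.1]
width: 1.0
```

```bash
python3 - <<'E'
from h import *
go(448.5,-108,258,0)
E
```

```text
t 2.88 p [451.2 -96.9 258.7] zyaw 0.83 tilt 0.47 w 1.000 F [ 0.8  0.3 -0.1] j6 -0.38
tool dxyz mm [  0.7 -11.   -2.8]
spin 0.8306742417569097
```

Request:
apply_moves --motion '[[[0,-0.006,-0.002,0.4,1],[0,-0.005,-0.001,0.4,1],[0,0,0,0,1],[0,0,0,0,1]]]'

```text
t: 3.22
eef_pos: [449.8, -106.6, 261.6]
eef_rot: [-0.001, 0.703, 0.002, 0.711]
ft_force: [0.2, -0.9, -0.6]
width: 1.0
```

```bash
python3 - <<'E'
from h import *
go(448.5,-108,258,0)
E
```

```text
t 3.22 p [ 449.8 -106.6  261.6] zyaw 0.23 tilt 0.71 w 1.000 F [ 0.2 -0.9 -0.6] j6 -0.39
tool dxyz mm [ 3.6 -1.3 -1.4]
spin 0.23113492808053593
```

Request:
apply_moves --motion '[[[0.005,-0.002,-0.001,0,1],[0,0,0,0,0],[0,0,0,0,0],[0,0,0,0,0],[0,0,0,0,0],[0,0,0,0,0],[0,0,0,0,0]]]'

```text
t: 3.8
eef_pos: [449.5, -109.9, 257.7]
eef_rot: [-0.001, 0.702, 0.001, 0.713]
ft_force: [0.0, 0.0, -0.1]
width: 0.607
```

```bash
python3 - <<'E'
from h import *
go(448.5,-108,258,0)
E
```

```text
t 3.80 p [ 449.5 -109.9  257.7] zyaw 0.13 tilt 0.89 w 0.607 F [ 0.   0.  -0.1] j6 -0.40
tool dxyz mm [-0.3  1.9 -1. ]
spin 0.1268518660846496
```

Request:
apply_moves --motion '[[[0,0,0,0,0],[0,0,0,0,0],[0,0,0,0,0],[0,0,0,0,0],[0,0,0,0,0],[0,0,0,0,0],[0,0,0,0,0]]]'

```text
t: 4.38
eef_pos: [449.2, -109.8, 257.7]
eef_rot: [-0.001, 0.702, 0.001, 0.712]
ft_force: [-0.2, -0.1, 0.5]
width: 0.399
```

```bash
python3 - <<'E'
from h import *
go(638,-107,320,0)
E
```

```text
t 4.38 p [ 449.2 -109.8  257.7] zyaw 0.14 tilt 0.84 w 0.399 F [-0.2 -0.1  0.5] j6 -0.40
tool dxyz mm [-59.6   2.3 189.7]
spin 0.1383347639111463
```

Request:
apply_moves --motion '[[[0,0,0,0,0],[0,0,0,0,0],[0,0,0,0,0],[0,0,0,0,0],[0,0,0,0,0],[0,0,0,0,0],[0,0,0,0,0]]]'

```text
t: 4.97
eef_pos: [449.2, -109.8, 257.7]
eef_rot: [-0.001, 0.702, 0.001, 0.712]
ft_force: [-1.2, 0.0, 0.6]
width: 0.396
```

```bash
python3 - <<'E'
from h import *
go(638,-107,320,0)
E
```

```text
t 4.97 p [ 449.2 -109.8  257.7] zyaw 0.14 tilt 0.84 w 0.396 F [-1.2  0.   0.6] j6 -0.40
tool dxyz mm [-59.6   2.3 189.7]
spin 0.1391972048899106
```

Request:
apply_moves --motion '[[[-0.003,0,0,0,0],[-0.005,0,0,0,0],[-0.007,0,0,0,0],[-0.008,0,0,0,0],[-0.008,0,0,0,0],[-0.008,0,0,0,0],[-0.008,0,0,0,0],[-0.007,0,0,0,0],[-0.005,0,0,0,0],[-0.003,0,0,0,0]]]'

```text
t: 5.8
eef_pos: [447.3, -109.3, 324.4]
eef_rot: [-0.0, 0.703, 0.002, 0.711]
ft_force: [-0.4, -0.6, -2.9]
width: 0.4
```

```bash
python3 - <<'E'
from h import *
go(638,-107,325,0)
E
```

```text
t 5.80 p [ 447.3 -109.3  324.4] zyaw 0.14 tilt 0.64 w 0.400 F [-0.4 -0.6 -2.9] j6 -0.40
tool dxyz mm [  1.5   1.8 190.7]
spin 0.14424275180969914
```

Request:
apply_moves --motion '[[[0,0,0.004,0,0],[0,0,0.007,0,0],[0,0,0.01,0,0],[0,0,0.012,0,0],[0,0,0.012,0,0],[0,0,0.012,0,0],[0,0,0.012,0,0],[0,0,0.012,0,0],[0,0,0.012,0,0],[0,0,0.012,0,0],[0,0,0.012,0,0],[0,0,0.012,0,0]]]'

```text
t: 6.8
eef_pos: [591.5, -108.0, 321.2]
eef_rot: [0.0, 0.705, 0.003, 0.71]
ft_force: [-1.6, -1.1, -4.2]
width: 0.399
```

```bash
python3 - <<'E'
from h import *
go(638,-107,325,0)
E
```

```text
t 6.80 p [ 591.5 -108.   321.2] zyaw 0.19 tilt 0.46 w 0.399 F [-1.6 -1.1 -4.2] j6 -0.30
tool dxyz mm [-3.5  0.8 46.6]
spin 0.18933603530925325
```

Request:
apply_moves --motion '[[[0,0,0.009,0,0],[0,0,0.008,0,0],[0,0,0.007,0,0],[0,0,0.005,0,0],[0,0,0.004,0,0],[0,0,0.003,0,0],[0,0,0.002,0,0],[0,0,0,0,0],[0,0,0,0,0],[0,0,0,0,0]]]'

```text
t: 7.63
eef_pos: [637.1, -107.3, 317.4]
eef_rot: [0.0, 0.706, 0.004, 0.708]
ft_force: [-0.6, -0.4, -3.2]
width: 0.399
```

```bash
python3 - <<'E'
from h import *
go(638,-107,325,0)
c,K,E,d=cam("scene");cv2.imwrite("pics/s1.png",c)
b=cam("top")[0]
im=np.vstack([c[60:300,240:560],b[60:300,240:560]]);cv2.imwrite("pics/st1.png",im)
w=cam("wrist")[0];cv2.imwrite("pics/w3.png",w)
E
```

```text
t 7.63 p [ 637.1 -107.3  317.4] zyaw 0.27 tilt 0.35 w 0.399 F [-0.6 -0.4 -3.2] j6 -0.28
tool dxyz mm [-7.6  0.3  0.9]
spin 0.2676130341808829
```

View pics/st1.png

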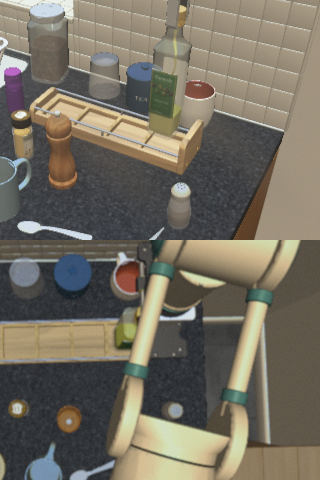

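View pics/w3.png

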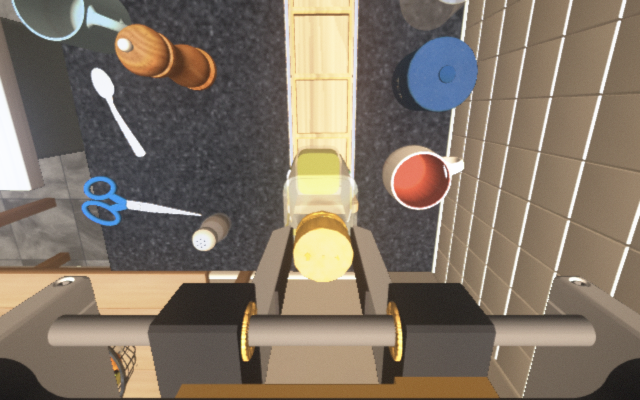

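Bottle hangs upright over the well next to the high panel; in the wrist view the rails (290 and 355) are centred on it. I check the divider rows (v=76, 133), then lower.

```bash
python3 - <<'E'
from h import *
d=r.get_image("wrist");c,K,E,d=cam("wrist")
for v in(17.5,76,133):print(onz(K,E,322,v,26).round(1))
print(onz(K,E,289,60,43)[:1],onz(K,E,354,60,43)[:1])
w=cv2.imread("pics/w3.png");
p=[onz(K,E,321,v,75+59).round(1) for v in(152,192)];print(p, 'liq x',onz(K,E,300,175,134)[0],onz(K,E,343,175,134)[0])
go(637.5,-107,270,0)
E
```

```text
[637.6  93.2  26. ]
[638.   19.1  26. ]
[638.5 -60.8  26. ]
[593.17324906] [681.20138061]
[array([636.9, -73.9, 134. ]), array([ 637.2, -122.3,  134. ])] liq x 612.0625937343293 663.2545369932676
t 7.88 p [ 637.2 -107.3  317.3] zyaw 0.27 tilt 0.35 w 0.400 F [ 0.4 -0.6 -3.3] j6 -0.28
tool dxyz mm [47.4 -0.   0.2]
spin 0.27146608599892375
```

Request:
apply_moves --motion '[[[0.003,0,0,0,0],[0.004,0,0,0,0],[0.005,0,0,0,0],[0.005,0,0,0,0],[0.005,0,0,0,0],[0.004,0,0,0,0],[0.004,0,0,0,0],[0.003,0,0,0,0],[0.002,0,0,0,0],[0.001,0,0,0,0],[0,0,0,0,0]]]'

```text
t: 8.8
eef_pos: [636.4, -106.8, 276.2]
eef_rot: [0.001, 0.707, 0.004, 0.707]
ft_force: [0.2, 0.6, -3.1]
width: 0.401
```

```bash
python3 - <<'E'
from h import *
go(637.5,-107.5,270,0)
E
```

```text
t 8.80 p [ 636.4 -106.8  276.2] zyaw 0.26 tilt 0.36 w 0.401 F [ 0.2  0.6 -3.1] j6 -0.28
tool dxyz mm [ 6.2 -0.7  1.1]
spin 0.2649547924566349
```

Request:
apply_moves --motion '[[[0.002,0,0,0,0],[0.002,0,0,0,0],[0.001,0,0,0,0],[0.001,0,0,0,0],[0.001,0,0,0,0],[0,0,0,0,0]]]'

```text
t: 9.3
eef_pos: [637.1, -107.0, 270.2]
eef_rot: [0.0, 0.706, 0.004, 0.708]
ft_force: [-0.4, -0.4, -2.4]
width: 0.401
```

```bash
python3 - <<'E'
from h import *
go(637.5,-107.5,270,0)
E
```

```text
t 9.30 p [ 637.1 -107.   270.2] zyaw 0.27 tilt 0.36 w 0.401 F [-0.4 -0.4 -2.4] j6 -0.28
tool dxyz mm [ 0.2 -0.5  0.4]
spin 0.2670698636746067
```

Request:
apply_moves --motion '[[[0.001,0,0,0,0],[0.001,0,0,0,0],[0.001,0,0,0,0],[0,0,0,0,0]]]'

```text
t: 9.63
eef_pos: [637.3, -107.1, 270.0]
eef_rot: [-0.0, 0.705, 0.003, 0.709]
ft_force: [0.8, 0.5, -2.6]
width: 0.397
```

```bash
python3 - <<'E'
from h import *
go(637.5,-107.5,270,0)
E
```

```text
t 9.63 p [ 637.3 -107.1  270. ] zyaw 0.27 tilt 0.44 w 0.397 F [ 0.8  0.5 -2.6] j6 -0.28
tool dxyz mm [ 0.  -0.4  0.2]
spin 0.2672993228885474
```

Request:
apply_moves --motion '[[[0.003,0,0,0,0],[0.003,0,0,0,0],[0,0,0,0,0]]]'

```text
t: 9.88
eef_pos: [638.1, -107.5, 270.6]
eef_rot: [-0.001, 0.702, 0.002, 0.712]
ft_force: [0.5, 0.3, -3.1]
width: 0.399
```

```bash
python3 - <<'E'
from h import *
go(637.5,-107.5,270,0)
E
```

```text
t 9.88 p [ 638.1 -107.5  270.6] zyaw 0.27 tilt 0.81 w 0.399 F [ 0.5  0.3 -3.1] j6 -0.28
tool dxyz mm [ 0.6 -0.  -0.6]
spin 0.27373434189669865
```

Height matches the expected 270 and it no longer descends, so it's seated. Release.

Request:
apply_moves --motion '[[[0,0,0,0,0.5],[0,0,0,0,0.6],[0,0,0,0,0.7],[0,0,0,0,0.8],[0,0,0,0,0.9],[0,0,0,0,1],[0,0,0,0,1],[0,0,0,0,1]]]'

```text
t: 10.55
eef_pos: [639.7, -107.8, 269.8]
eef_rot: [-0.001, 0.701, 0.002, 0.713]
ft_force: [0.3, 0.1, -0.3]
width: 0.929
```

```bash
python3 - <<'E'
from h import *
go(450,31,330,0)
E
```

```text
t 10.55 p [ 639.7 -107.8  269.8] zyaw 0.27 tilt 0.96 w 0.929 F [ 0.3  0.1 -0.3] j6 -0.28
tool dxyz mm [ -63.1  139.7 -188. ]
spin 0.26888705501863797
```

Up, then over to the mill.

Request:
apply_moves --motion '[[[-0.015,0,0,0,1],[-0.02,0,0,0,1],[-0.02,0,0,0,1],[0,0.015,-0.02,0,1],[0,0.025,-0.035,0,1],[0,0.025,-0.035,0,1],[0,0.025,-0.035,0,1],[0,0.02,-0.03,0,1],[0,0.012,-0.018,0,1],[0,0.005,-0.007,0,1],[0,0,0,0,1],[0,0,0,0,1]]]'

```text
t: 11.55
eef_pos: [453.5, 20.7, 321.3]
eef_rot: [-0.0, 0.701, 0.001, 0.713]
ft_force: [-0.1, -0.1, -0.2]
width: 1.001
```

```bash
python3 - <<'E'
from h import *
go(450,31,128,0)
c,K,E,d=cam("wrist");cv2.imwrite("pics/w4.png",c)
t=cam("top")[0]
im=np.zeros((560,640,3),np.uint8);im[:400]=c;im[400:,:480]=cv2.resize(t[120:200,220:460],(480,160));cv2.imwrite("pics/w4b.png",im)
print(proj(K,E,(450,31,170)))
hsv=cv2.cvtColor(c,cv2.COLOR_BGR2HSV);m=cv2.inRange(hsv,(5,110,60),(15,255,230))
n,l,s,ce=cv2.connectedComponentsWithStats(m)
for i in range(1,n):
    if s[i,4]>200:print(s[i],ce[i].round(1))
E
```

```text
t 11.55 p [453.5  20.7 321.3] zyaw 0.14 tilt 1.02 w 1.001 F [-0.1 -0.1 -0.2] j6 -0.11
tool dxyz mm [193.3  10.   -6.9]
spin 0.13546762915655108
[315.76910062 177.04454601]
[395  28  22 198 758] [403.7 120.2]
[ 294  137   42   54 1544] [315.4 163. ]
[ 506  240   49   44 1431] [528.8 261.8]
[  0 261  19  21 236] [  7.  269.3]
[138 302  25  25 206] [148.8 311. ]
```

View pics/w4b.png

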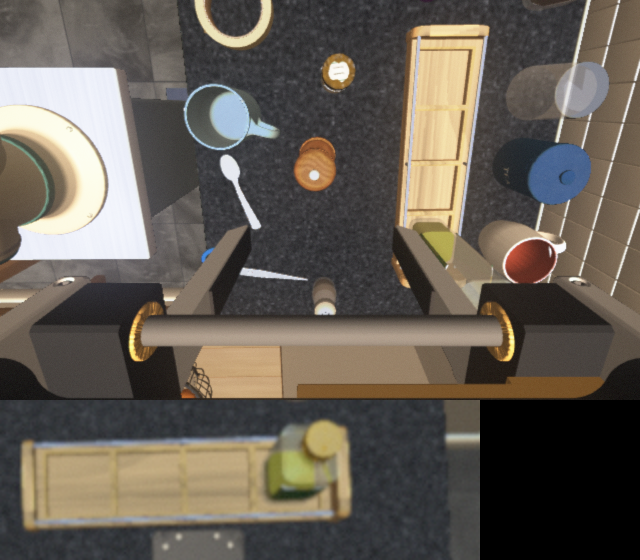

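Oil bottle stands in its end well. Mill knob at (315,175), predicted (316,177).

Request:
apply_moves --motion '[[[0.02,0.004,-0.003,0,1],[0.025,0.004,-0.002,0,1],[0.03,0.003,-0.002,0,1],[0.03,0,0,0,1],[0.025,0,0,0,1],[0.01,0,0,0,1],[0,0,0,0,1]]]'

```text
t: 12.23
eef_pos: [463.3, 25.1, 174.7]
eef_rot: [0.002, 0.698, -0.003, 0.716]
ft_force: [0.3, -0.2, 1.1]
width: 0.999
```

```bash
python3 - <<'E'
from h import *
go(450,31,128,0)
E
```

```text
t 12.23 p [463.3  25.1 174.7] zyaw -0.37 tilt 1.39 w 0.999 F [ 0.3 -0.2  1.1] j6 -0.09
tool dxyz mm [ 46.3   5.9 -14.5]
spin -0.370362955493718
```

Request:
apply_moves --motion '[[[0,0.004,-0.009,0,1],[0.004,0.003,-0.008,0,1],[0.015,0,-0.001,0,1],[0.015,0,-0.001,0,1],[0.007,0,0,0,1],[0,0,0,0,1]]]'

```text
t: 12.73
eef_pos: [448.5, 31.1, 134.3]
eef_rot: [0.003, 0.696, -0.004, 0.718]
ft_force: [0.8, 0.6, 0.4]
width: 0.999
```

```bash
python3 - <<'E'
from h import *
go(450,31,128,0)
E
```

```text
t 12.73 p [448.5  31.1 134.3] zyaw -0.55 tilt 1.73 w 0.999 F [0.8 0.6 0.4] j6 -0.08
tool dxyz mm [ 6.3 -0.1  1.3]
spin -0.5500912435135064
```

Request:
apply_moves --motion '[[[0.006,0,0.001,-0.5,1],[0,0,0,0,0.4],[0,0,0,0,0],[0,0,0,0,0],[0,0,0,0,0],[0,0,0,0,0],[0,0,0,0,0],[0,0,0,0,0],[0,0,0,0,0],[0,0,0,0,0],[0,0,0,0,0],[0,0,0,0,0]]]'

```text
t: 13.73
eef_pos: [452.7, 31.1, 131.8]
eef_rot: [-0.001, 0.693, -0.001, 0.72]
ft_force: [0.4, 0.3, -0.4]
width: 0.505
```

```bash
python3 - <<'E'
from h import *
go(637.5,-23,190,0)
E
```

```text
t 13.73 p [452.7  31.1 131.8] zyaw 0.01 tilt 2.19 w 0.505 F [ 0.4  0.3 -0.4] j6 -0.09
tool dxyz mm [-51.  -54.2 186.9]
spin 0.009384963163469706
```

Request:
apply_moves --motion '[[[0,0,0,0,0],[0,0,0,0,0],[0,0,0,0,0]]]'

```text
t: 13.98
eef_pos: [452.7, 31.1, 131.8]
eef_rot: [-0.001, 0.694, -0.001, 0.72]
ft_force: [0.1, 0.3, -0.1]
width: 0.507
```

```bash
python3 - <<'E'
from h import *
go(637.5,-23,190,0)
E
```

```text
t 13.98 p [452.7  31.1 131.8] zyaw 0.01 tilt 2.18 w 0.507 F [ 0.1  0.3 -0.1] j6 -0.09
tool dxyz mm [-51.  -54.2 186.9]
spin 0.006904580003194383
```

Gripped. Lift 60, then carry.

Request:
apply_moves --motion '[[[-0.004,0,0,0,0],[-0.008,0,0,0,0],[-0.01,0,0,0,0],[-0.01,0,0,0,0],[-0.01,0,0,0,0],[-0.007,0,0,0,0],[-0.004,-0.004,0.006,0,0],[0,-0.005,0.012,0,0],[0,-0.005,0.016,0,0],[0,-0.005,0.018,0,0],[0,-0.005,0.018,0,0],[0,-0.005,0.018,0,0]]]'

```text
t: 14.98
eef_pos: [539.5, 0.1, 191.2]
eef_rot: [-0.002, 0.696, -0.001, 0.718]
ft_force: [-0.7, -0.4, -2.2]
width: 0.506
```

```bash
python3 - <<'E'
from h import *
go(637.5,-23,190,0)
E
```

```text
t 14.98 p [5.395e+02 1.000e-01 1.912e+02] zyaw 0.08 tilt 1.86 w 0.506 F [-0.7 -0.4 -2.2] j6 -0.13
tool dxyz mm [  4.4 -23.2  97.8]
spin 0.0830104341978597
```

Request:
apply_moves --motion '[[[0,-0.004,0.016,0,0],[0,-0.004,0.016,0,0],[-0.002,-0.004,0.016,0,0],[0,-0.003,0.014,0,0],[0,-0.003,0.011,0,0],[0,-0.002,0.008,0,0],[0,-0.001,0.005,0,0],[0,0,0.003,0,0],[0,0,0,0,0],[0,0,0,0,0]]]'

```text
t: 15.82
eef_pos: [643.7, -29.2, 187.9]
eef_rot: [-0.0, 0.697, -0.003, 0.717]
ft_force: [-0.4, -0.3, -2.1]
width: 0.506
```

```bash
python3 - <<'E'
from h import *
go(637.5,-23,144,0)
E
```

```text
t 15.82 p [643.7 -29.2 187.9] zyaw -0.16 tilt 1.64 w 0.506 F [-0.4 -0.3 -2.1] j6 -0.15
tool dxyz mm [43.7  6.4 -7.4]
spin -0.1590894340497755
```

Request:
apply_moves --motion '[[[0,0.004,-0.004,0,0],[0.003,0.003,-0.004,0,0],[0.005,0,-0.001,0,0],[0.006,0,0,0,0],[0.006,0,0,0,0],[0.006,0,0,0,0],[0.005,0,0,0,0],[0.003,0,0,0,0],[0.002,0,0,0,0],[0,0,0,0,0]]]'

```text
t: 16.65
eef_pos: [631.0, -20.1, 147.9]
eef_rot: [-0.001, 0.698, -0.002, 0.716]
ft_force: [0.5, -0.0, -2.0]
width: 0.507
```

```bash
python3 - <<'E'
from h import *
go(637.5,-23,144,0)
E
```

```text
t 16.65 p [631.  -20.1 147.9] zyaw -0.08 tilt 1.48 w 0.507 F [ 0.5 -0.  -2. ] j6 -0.14
tool dxyz mm [ 4.1 -2.9  6.4]
spin -0.07950757653912888
```

Request:
apply_moves --motion '[[[0,-0.001,0.003,0,0],[0.001,-0.001,0.002,0,0],[0.002,0,0,0,0],[0.002,0,0,0,0],[0.001,0,0,0,0],[0,0,0,0,0]]]'

```text
t: 17.15
eef_pos: [638.2, -23.2, 144.2]
eef_rot: [-0.001, 0.697, -0.002, 0.717]
ft_force: [0.1, 0.6, -3.1]
width: 0.507
```

```bash
python3 - <<'E'
from h import *
go(637.5,-23,144,0)
E
```

```text
t 17.15 p [638.2 -23.2 144.2] zyaw -0.10 tilt 1.67 w 0.507 F [ 0.1  0.6 -3.1] j6 -0.14
tool dxyz mm [ 0.2  0.2 -0.7]
spin -0.09951740844327617
```

Request:
apply_moves --motion '[[[0.002,0,0,0,0],[0.002,0,0,0,0],[0,0,0,0,0]]]'

```text
t: 17.4
eef_pos: [639.0, -23.7, 144.4]
eef_rot: [-0.001, 0.696, -0.003, 0.719]
ft_force: [0.9, -0.5, -2.3]
width: 0.506
```

```bash
python3 - <<'E'
from h import *
go(637.5,-23,144,0)
E
```

```text
t 17.40 p [639.  -23.7 144.4] zyaw -0.10 tilt 1.90 w 0.506 F [ 0.9 -0.5 -2.3] j6 -0.14
tool dxyz mm [ 0.4  0.7 -1.5]
spin -0.10002593116487901
```

Request:
apply_moves --motion '[[[0,0,0,0,0.6],[0,0,0,0,0.7],[0,0,0,0,0.8],[0,0,0,0,0.9],[0,0,0,0,1],[0,0,0,0,1],[-0.015,0,-0.001,0,1],[-0.02,0,0,0,1],[-0.02,0,0,0,1],[-0.02,0,0,0,1],[-0.01,0,0,0,1],[0,0,0,0,1]]]'

```text
t: 18.4
eef_pos: [635.1, -22.9, 229.8]
eef_rot: [-0.001, 0.697, -0.002, 0.718]
ft_force: [0.9, -0.6, -0.7]
width: 1.006
```

```bash
python3 - <<'E'
from h import *
go(477,142,235,0)
E
```

```text
t 18.40 p [635.1 -22.9 229.8] zyaw -0.10 tilt 1.72 w 1.006 F [ 0.9 -0.6 -0.7] j6 -0.14
tool dxyz mm [ -10.7  164.6 -158.2]
spin -0.09738125333794301
```

Request:
apply_moves --motion '[[[-0.004,0.012,-0.012,0,1],[-0.004,0.022,-0.022,0,1],[-0.002,0.028,-0.027,0,1],[0,0.028,-0.027,0,1],[0,0.028,-0.027,0,1],[0,0.022,-0.02,0,1],[0,0.013,-0.012,0,1],[0,0.006,-0.005,0,1],[0,0,0,0,1],[0,0,0,0,1]]]'

```text
t: 19.23
eef_pos: [465.0, 144.8, 224.3]
eef_rot: [-0.0, 0.703, -0.003, 0.711]
ft_force: [-0.3, -0.5, 0.0]
width: 0.998
```

```bash
python3 - <<'E'
from h import *
go(477,143,66,0)
c,K,E,d=cam("wrist");cv2.imwrite("pics/w5.png",c)
print(proj(K,E,(477,143,105)))
b=cam("scene")[0]
im=np.zeros((400,800,3),np.uint8);im[:,:440]=c[:,150:590];im[100:340,440:760]=b[60:300,240:560];cv2.imwrite("pics/w5b.png",im)
E
```

```text
t 19.23 p [465.  144.8 224.3] zyaw -0.20 tilt 0.72 w 0.998 F [-0.3 -0.5  0. ] j6 0.17
tool dxyz mm [158.5  -1.1  10.1]
spin -0.1993213952886208
[332.10252096 195.57714555]
```

View pics/w5b.png

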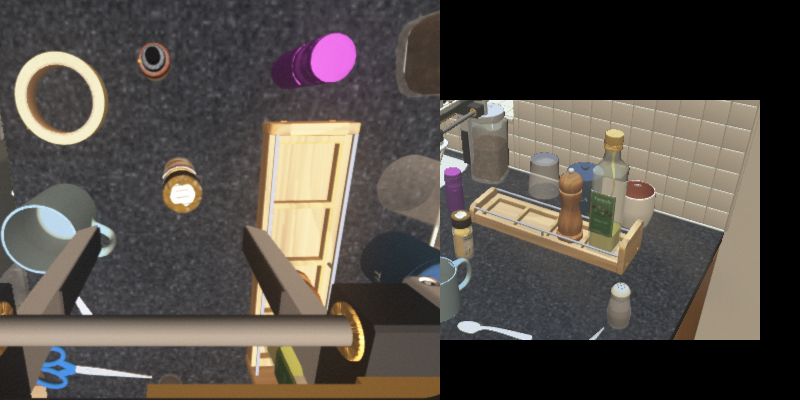

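Spice lid at (333,193), predicted (332,196); mill stands upright in its well next to the oil. Descend.

Request:
apply_moves --motion '[[[0.015,0,0.004,0,1],[0.022,0,0.003,0,1],[0.025,0,0,0,1],[0.025,0,0,0,1],[0.02,0,0,0,1],[0.012,0,0,0,1],[0.005,0,0,0,1],[0,0,0,0,1]]]'

```text
t: 20.0
eef_pos: [487.6, 136.0, 95.7]
eef_rot: [0.004, 0.699, -0.008, 0.715]
ft_force: [0.3, 0.1, -0.7]
width: 1.0
```

```bash
python3 - <<'E'
from h import *
go(477,143,66,0)
E
```

```text
t 20.00 p [487.6 136.   95.7] zyaw -1.01 tilt 1.30 w 1.000 F [ 0.3  0.1 -0.7] j6 0.17
tool dxyz mm [ 29.5   7.  -11.4]
spin -1.0101333329611464
```

Request:
apply_moves --motion '[[[0,0.004,-0.006,-0.8,1],[0.004,0.003,-0.005,0,1],[0.009,0,-0.001,0,1],[0.009,0,-0.001,0,1],[0.004,0,0,0,1],[0,0,0,0,1]]]'

```text
t: 20.5
eef_pos: [477.7, 143.0, 69.9]
eef_rot: [-0.0, 0.697, -0.003, 0.717]
ft_force: [-0.8, -0.1, -0.1]
width: 0.999
```

```bash
python3 - <<'E'
from h import *
go(477,143,66,0)
E
```

```text
t 20.50 p [477.7 143.   69.9] zyaw -0.24 tilt 1.66 w 0.999 F [-0.8 -0.1 -0.1] j6 0.17
tool dxyz mm [ 3.9 -0.  -0.8]
spin -0.23822750520483282
```

Request:
apply_moves --motion '[[[0.003,0,-0.001,0,0.5],[0,0,0,0,0],[0,0,0,0,0],[0,0,0,0,0],[0,0,0,0,0],[0,0,0,0,0],[0,0,0,0,0],[0,0,0,0,0],[0,0,0,0,0],[0,0,0,0,0],[0,0,0,0,0],[0,0,0,0,0]]]'

```text
t: 21.5
eef_pos: [476.6, 143.4, 67.9]
eef_rot: [-0.0, 0.697, -0.003, 0.717]
ft_force: [-0.9, 0.8, -0.0]
width: 0.434
```

Request:
apply_moves --motion '[[[0,0,0,0,0],[0,0,0,0,0],[0,0,0,0,0]]]'

```text
t: 21.75
eef_pos: [476.6, 143.3, 67.9]
eef_rot: [-0.0, 0.697, -0.003, 0.717]
ft_force: [-1.2, 0.1, 1.4]
width: 0.432
```

```bash
python3 - <<'E'
from h import *
go(636.5,61,135,0)
E
```

```text
t 21.75 p [476.6 143.3  67.9] zyaw -0.23 tilt 1.66 w 0.432 F [-1.2  0.1  1.4] j6 0.17
tool dxyz mm [-62.1 -82.  162.1]
spin -0.23440109950557542
```

Request:
apply_moves --motion '[[[-0.004,0,0,0,0],[-0.009,0,0,0,0],[-0.012,0,0,0,0],[-0.012,0,0,0,0],[-0.012,0,0,0,0],[-0.008,0,0,0,0],[-0.004,-0.003,0.006,0,0],[0,-0.008,0.015,0,0],[0,-0.01,0.019,0,0],[0,-0.01,0.019,0,0],[0,-0.01,0.019,0,0],[0,-0.008,0.016,0,0]]]'

```text
t: 22.75
eef_pos: [569.5, 92.9, 137.8]
eef_rot: [-0.002, 0.697, -0.002, 0.717]
ft_force: [0.4, -0.7, -1.2]
width: 0.432
```

```bash
python3 - <<'E'
from h import *
go(636.5,61,135,0)
E
```

```text
t 22.75 p [569.5  92.9 137.8] zyaw 0.04 tilt 1.60 w 0.432 F [ 0.4 -0.7 -1.2] j6 0.05
tool dxyz mm [  4.8 -32.   66.8]
spin 0.03674717574864417
```

Request:
apply_moves --motion '[[[0,-0.007,0.014,0,0],[0,-0.007,0.013,0,0],[0,-0.005,0.011,0,0],[0,-0.003,0.009,0,0],[0,-0.002,0.006,0,0],[0,0,0.003,0,0],[0,0,0,0,0],[0,0,0,0,0]]]'

```text
t: 23.42
eef_pos: [633.9, 63.3, 138.0]
eef_rot: [-0.001, 0.697, -0.003, 0.717]
ft_force: [0.6, 0.3, -1.2]
width: 0.431
```

```bash
python3 - <<'E'
from h import *
go(636.5,61,80,0)
E
```

```text
t 23.42 p [633.9  63.3 138. ] zyaw -0.16 tilt 1.64 w 0.431 F [ 0.6  0.3 -1.2] j6 -0.00
tool dxyz mm [58.1 -1.9  1. ]
spin -0.15755136262789904
```

Request:
apply_moves --motion '[[[0.004,-0.002,0,0,0],[0.006,0,0,0,0],[0.008,0,0,0,0],[0.008,0,0,0,0],[0.008,0,0,0,0],[0.006,0,0,0,0],[0.004,0,0,0,0],[0.003,0,0,0,0],[0.001,0,0,0,0],[0,0,0,0,0]]]'

```text
t: 24.25
eef_pos: [631.1, 62.5, 83.6]
eef_rot: [-0.002, 0.699, -0.002, 0.715]
ft_force: [-0.7, -0.2, -2.0]
width: 0.433
```

```bash
python3 - <<'E'
from h import *
go(636.5,61,80,0)
E
```

```text
t 24.25 p [631.1  62.5  83.6] zyaw -0.03 tilt 1.34 w 0.433 F [-0.7 -0.2 -2. ] j6 -0.00
tool dxyz mm [ 3.7 -1.5  5.3]
spin -0.02627988694483463
```

Request:
apply_moves --motion '[[[0,-0.001,0.003,0,0],[0.002,0,0.001,0,0],[0.002,0,0,0,0],[0.002,0,0,0,0],[0.001,0,0,0,0],[0,0,0,0,0]]]'

```text
t: 24.75
eef_pos: [636.9, 61.3, 80.3]
eef_rot: [-0.002, 0.698, -0.002, 0.716]
ft_force: [-0.3, 0.2, -1.2]
width: 0.432
```

```bash
python3 - <<'E'
from h import *
go(636.5,61,80,0)
E
```

```text
t 24.75 p [636.9  61.3  80.3] zyaw -0.03 tilt 1.53 w 0.432 F [-0.3  0.2 -1.2] j6 -0.01
tool dxyz mm [ 0.3 -0.3 -0.4]
spin -0.028644668975687182
```

Request:
apply_moves --motion '[[[0.002,0,0,0,0],[0.001,0,0,0,0],[0,0,0,0,0.5],[0,0,0,0,0.6],[0,0,0,0,0.7],[0,0,0,0,0.8],[0,0,0,0,0.9],[0,0,0,0,1],[-0.012,0,0,0,1],[-0.02,0,0,0,1],[-0.025,0,0,0,1],[-0.025,0,0,0,1]]]'

```text
t: 25.75
eef_pos: [631.9, 61.7, 159.3]
eef_rot: [-0.002, 0.701, -0.003, 0.713]
ft_force: [-0.8, 0.8, -1.0]
width: 0.997
```

Request:
apply_moves --motion '[[[-0.02,0,0,0,1],[-0.02,-0.003,-0.012,0,1],[-0.015,-0.008,-0.02,0,1],[-0.005,-0.01,-0.025,0,1],[0,-0.014,-0.025,0,1],[0,-0.015,-0.02,0,1],[0,-0.02,-0.015,0,1],[0,-0.02,-0.008,0,1],[0,-0.02,0,0,1],[0,-0.02,0,0,1]]]'

```text
t: 26.58
eef_pos: [504.7, -67.8, 236.8]
eef_rot: [-0.005, 0.692, 0.0, 0.722]
ft_force: [-0.1, 0.5, -1.1]
width: 0.997
```

```bash
python3 - <<'E'
from h import *
go(464,-207,235,0)
E
```

```text
t 26.58 p [504.7 -67.8 236.8] zyaw 0.41 tilt 2.44 w 0.997 F [-0.1  0.5 -1.1] j6 -0.28
tool dxyz mm [   1.  -138.9  -41.7]
spin 0.41091682261412643
```

Request:
apply_moves --motion '[[[0,-0.02,-0.006,0,1],[0,-0.022,-0.007,0,1],[0,-0.022,-0.007,0,1],[0,-0.022,-0.007,0,1],[0,-0.018,-0.005,0,1],[0,-0.01,-0.003,0,1],[0,-0.004,0,0,1],[0,0,0,0,1],[0,0,0,0,1]]]'

```text
t: 27.33
eef_pos: [468.8, -194.6, 244.4]
eef_rot: [-0.005, 0.688, -0.003, 0.725]
ft_force: [0.3, -0.2, -0.6]
width: 1.0
```

```bash
python3 - <<'E'
from h import *
go(464,-207,56,0)
c,K,E,d=cam("wrist");cv2.imwrite("pics/w6.png",c)
print(proj(K,E,(464,-207,90)))
cv2.imwrite("pics/w6c.png",cv2.resize(c[100:280,160:480],None,fx=2,fy=2))
np.savez("pics/w6.npz",K=K,E=E)
E
```

```text
t 27.33 p [ 468.8 -194.6  244.4] zyaw 0.19 tilt 3.07 w 1.000 F [ 0.3 -0.2 -0.6] j6 -0.55
tool dxyz mm [188.  -10.2 -14.7]
spin 0.18659296477976284
[309.84232657 194.55098168]
```

View pics/w6c.png

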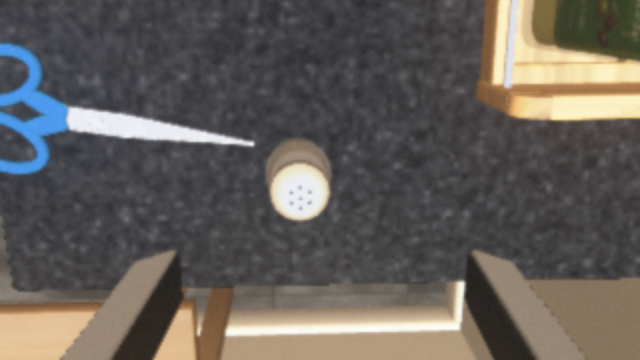

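Salt top at (310,197), predicted (310,194.5): shift the target about 3 mm to y = -210. The scissor tip lies beside it, below fingertip height.

Request:
apply_moves --motion '[[[0.015,-0.006,-0.006,0,1],[0.022,-0.005,-0.005,0,1],[0.025,-0.002,-0.003,0,1],[0.025,0,-0.001,0,1],[0.022,0,0,0,1],[0.014,0,0,0,1],[0.006,0,0,0,1],[0,0,0,0,1]]]'

```text
t: 28.05
eef_pos: [465.6, -201.8, 112.7]
eef_rot: [-0.009, 0.686, 0.001, 0.728]
ft_force: [0.6, -0.4, -0.2]
width: 0.998
```

```bash
python3 - <<'E'
from h import *
go(464,-209.5,56,0)
E
```

```text
t 28.05 p [ 465.6 -201.8  112.7] zyaw 0.86 tilt 3.47 w 0.998 F [ 0.6 -0.4 -0.2] j6 -0.59
tool dxyz mm [56.5 -7.  -5.1]
spin 0.8556443373299771
```

Request:
apply_moves --motion '[[[0.01,-0.006,-0.003,0.8,1],[0.014,-0.005,-0.003,0,1],[0.014,-0.001,0,0,1],[0.009,-0.001,0,0,1],[0.004,0,0,0,1],[0,0,0,0,1]]]'

```text
t: 28.55
eef_pos: [466.8, -217.4, 62.6]
eef_rot: [-0.006, 0.683, -0.005, 0.731]
ft_force: [1.2, 0.7, -0.2]
width: 1.002
```

```bash
python3 - <<'E'
from h import *
go(464,-209.5,56,0)
E
```

```text
t 28.55 p [ 466.8 -217.4   62.6] zyaw 0.12 tilt 3.99 w 1.002 F [ 1.2  0.7 -0.2] j6 -0.61
tool dxyz mm [ 6.3  8.  -3.2]
spin 0.12256954098164385
```

Request:
apply_moves --motion '[[[0.003,0.004,-0.001,0,1],[0.003,0.002,-0.001,0,1],[0,0,0,0,1]]]'

```text
t: 28.8
eef_pos: [466.1, -211.7, 57.3]
eef_rot: [-0.006, 0.682, -0.006, 0.731]
ft_force: [-0.5, 0.1, 0.3]
width: 1.001
```

```bash
python3 - <<'E'
from h import *
go(464,-209.5,56,0)
E
```

```text
t 28.80 p [ 466.1 -211.7   57.3] zyaw 0.10 tilt 4.14 w 1.001 F [-0.5  0.1  0.3] j6 -0.60
tool dxyz mm [ 1.1  2.2 -2.2]
spin 0.09966739619805765
```

Request:
apply_moves --motion '[[[0,0.001,-0.001,0,0.5],[0,0,0,0,0],[0,0,0,0,0],[0,0,0,0,0],[0,0,0,0,0],[0,0,0,0,0],[0,0,0,0,0],[0,0,0,0,0],[0,0,0,0,0],[0,0,0,0,0],[0,0,0,0,0],[0,0,0,0,0]]]'

```text
t: 29.8
eef_pos: [465.3, -210.6, 59.1]
eef_rot: [-0.007, 0.681, -0.006, 0.732]
ft_force: [-0.7, 1.2, 0.7]
width: 0.404
```

Request:
apply_moves --motion '[[[0,0,0,0,0],[0,0,0,0,0],[0,0,0,0,0]]]'

```text
t: 30.05
eef_pos: [465.3, -210.6, 59.1]
eef_rot: [-0.007, 0.681, -0.006, 0.732]
ft_force: [-0.6, -0.3, 1.4]
width: 0.4
```

```bash
python3 - <<'E'
from h import *
go(464,145,140,0)
E
```

```text
t 30.05 p [ 465.3 -210.6   59.1] zyaw 0.16 tilt 4.25 w 0.400 F [-0.6 -0.3  1.4] j6 -0.60
tool dxyz mm [-87.4 354.    5.5]
spin 0.15940133319088545
```

Request:
apply_moves --motion '[[[-0.004,0,0,0,0],[-0.009,0,0,0,0],[-0.013,0,0,0,0],[-0.015,0,0,0,0],[-0.015,0,0,0,0],[-0.012,0,0,0,0],[-0.008,0.005,0,0,0],[-0.004,0.01,0,0,0],[0,0.015,0,0,0],[0,0.019,0,0,0],[0,0.02,0,0,0],[0,0.02,0,0,0]]]'

```text
t: 31.05
eef_pos: [459.2, -117.1, 144.1]
eef_rot: [-0.005, 0.681, -0.008, 0.733]
ft_force: [-0.2, -0.0, -0.2]
width: 0.4
```

```bash
python3 - <<'E'
from h import *
go(475,145,145,0)
E
```

```text
t 31.05 p [ 459.2 -117.1  144.1] zyaw -0.24 tilt 4.37 w 0.400 F [-0.2 -0.  -0.2] j6 -0.41
tool dxyz mm [ -4.7 262.2  14.8]
spin -0.2351551587870091
```

Request:
apply_moves --motion '[[[0,0.02,0.001,0,0],[0,0.02,0.002,0,0],[0,0.02,0.002,0,0],[0,0.02,0.002,0,0],[0,0.02,0.002,0,0],[0,0.02,0.002,0,0],[0,0.02,0.002,0,0],[0,0.02,0.002,0,0],[0,0.02,0.002,0,0],[0,0.018,0.002,0,0],[0,0.014,0.004,0,0],[0,0.009,0.006,0,0]]]'

```text
t: 32.05
eef_pos: [477.3, 127.1, 140.4]
eef_rot: [-0.004, 0.685, -0.005, 0.729]
ft_force: [0.1, -0.1, -0.8]
width: 0.405
```

```bash
python3 - <<'E'
from h import *
go(636,145,140,0)
E
```

```text
t 32.05 p [477.3 127.1 140.4] zyaw -0.03 tilt 3.65 w 0.405 F [ 0.1 -0.1 -0.8] j6 0.15
tool dxyz mm [ 10.1  18.1 158.3]
spin -0.026820691112661166
```

Request:
apply_moves --motion '[[[0,0.003,0.008,0,0],[0,0.002,0.014,0,0],[0.001,0.002,0.017,0,0],[0.001,0.002,0.017,0,0],[0.001,0.001,0.017,0,0],[0.001,0.001,0.017,0,0],[0.001,0,0.016,0,0],[0.001,0,0.013,0,0],[0,0,0.009,0,0],[0,0,0.006,0,0],[0,0,0.003,0,0],[0,0,0,0,0]]]'

```text
t: 33.05
eef_pos: [621.9, 138.9, 139.9]
eef_rot: [-0.006, 0.687, -0.005, 0.727]
ft_force: [-0.2, 0.1, -0.3]
width: 0.399
```

```bash
python3 - <<'E'
from h import *
go(636,145,71,0)
E
```

```text
t 33.05 p [621.9 138.9 139.9] zyaw 0.08 tilt 3.40 w 0.399 F [-0.2  0.1 -0.3] j6 0.13
tool dxyz mm [69.5  7.1 10.1]
spin 0.07668975254652821
```

Request:
apply_moves --motion '[[[0.003,0.003,0.004,0,0],[0.006,0.002,0.004,0,0],[0.009,0.001,0.002,0,0],[0.01,0,0,0,0],[0.01,0,0,0,0],[0.009,0,0,0,0],[0.006,0,0,0,0],[0.004,0,0,0,0],[0.002,0,0,0,0],[0,0,0,0,0]]]'

```text
t: 33.88
eef_pos: [631.7, 144.6, 73.3]
eef_rot: [-0.006, 0.689, -0.005, 0.725]
ft_force: [-0.4, 0.5, -0.5]
width: 0.403
```

```bash
python3 - <<'E'
from h import *
go(636,145,71,0)
E
```

```text
t 33.88 p [631.7 144.6  73.3] zyaw 0.12 tilt 3.03 w 0.403 F [-0.4  0.5 -0.5] j6 0.14
tool dxyz mm [2.5 0.4 4.2]
spin 0.12436908787385903
```

Request:
apply_moves --motion '[[[0.001,0,0.002,0,0],[0.002,0,0.001,0,0],[0.002,0,0,0,0],[0.001,0,0,0,0],[0,0,0,0,0]]]'

```text
t: 34.3
eef_pos: [636.2, 144.7, 72.2]
eef_rot: [-0.006, 0.688, -0.005, 0.726]
ft_force: [0.3, -1.1, -1.7]
width: 0.404
```

```bash
python3 - <<'E'
from h import *
go(636,145,71,0)
E
```

```text
t 34.30 p [636.2 144.7  72.2] zyaw 0.11 tilt 3.22 w 0.404 F [ 0.3 -1.1 -1.7] j6 0.14
tool dxyz mm [ 1.2  0.3 -0.3]
spin 0.1113987155871996
```

Request:
apply_moves --motion '[[[0.002,0,0,0,0],[0.001,0,0,0,0],[0,0,0,0,0.45],[0,0,0,0,0.5],[0,0,0,0,0.6],[0,0,0,0,0.7],[0,0,0,0,0.8],[0,0,0,0,0.9],[0,0,0,0,0.9],[-0.012,0,0,0,0.9],[-0.02,0,0,0,0.9],[-0.02,0,0,0,0.9]]]'

```text
t: 35.3
eef_pos: [632.0, 145.0, 120.2]
eef_rot: [-0.006, 0.69, -0.005, 0.724]
ft_force: [1.2, -0.5, -0.0]
width: 0.896
```

Request:
apply_moves --motion '[[[-0.025,0,0,0,1],[-0.03,0,-0.005,0,1],[-0.03,0.0,-0.02,0,1],[-0.025,0,-0.03,0,1],[-0.015,0,-0.03,0,1],[0,0,-0.03,0,1],[0,0,-0.03,0,1],[0,0,-0.015,0,1],[0,0,0,0,1],[0,0,0,0,1]]]'

```text
t: 36.13
eef_pos: [463.2, 147.3, 256.7]
eef_rot: [-0.004, 0.682, -0.004, 0.732]
ft_force: [1.0, 0.3, -0.9]
width: 1.0
```

```bash
python3 - <<'E'
from h import *
go(480,60,330,0)
w,K,E,d=cam("wrist")
s=cam("scene")[0];t=cam("top")[0]
im=np.zeros((600,800,3),np.uint8);im[:400,:640]=w;im[400:600,:300]=s[100:300,180:480];im[400:600,320:720]=cv2.resize(t[120:260,180:460],(400,200))
cv2.imwrite("pics/fin.png",im)
print("ess",proj(K,E,(450,260,102)))
for n,x,y,h in[("oil",637.5,-107,278),("mill",637.5,-23,182),("spice",636.5,61,117),("salt",636,145,102)]:print(n,proj(K,E,(x,y,h)).round(1))
E
```

```text
t 36.13 p [463.2 147.3 256.7] zyaw 0.05 tilt 4.10 w 1.000 F [ 1.   0.3 -0.9] j6 0.19
tool dxyz mm [-70.9 -88.2  21.9]
spin 0.05300591949081479
ess [297.14321757  73.18931092]
oil [533.2 532.7]
mill [481.6 357.1]
spice [459.9 255.3]
salt [463. 183.]
```

View pics/fin.png

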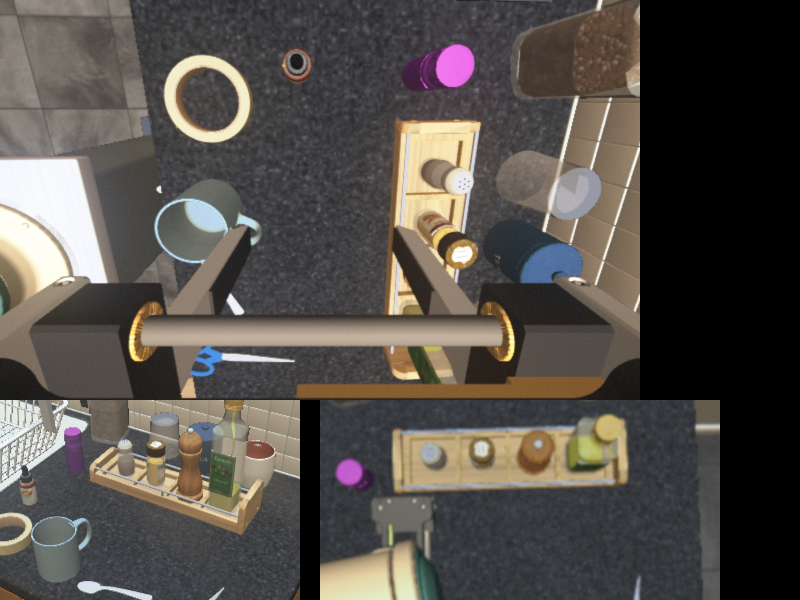

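All four stand upright in order, with salt at (460,183) and spice at (460,254) within 3 px of prediction. The dropper bottle is standing where it was, and the gripper is clear. Handing in.

```bash
python3 -c "
from plant import r
print(r.get_obs()['ft_force'],r.get_obs()['qd'].round(3));print(r.close_job())"
```

```text
[-0.11502687  0.11532343 -0.62261653] [-0.003  0.018 -0.    -0.001 -0.003  0.001]
the job is handed in; nothing more can be done
None
```

I put the oil bottle, pepper mill, spice jar and salt shaker into the rack one by one, tallest beside the high end panel (the −y end), and handed the job in at about 36 s of the 134 s allowed. `close_job` reports no verdict.

- **Final pictures (wrist, scene and top views):** all four stand upright in the right order, one in each well. The salt and spice tops were within about 3 px of where I expected them. The mill and oil bottle were mostly hidden in the wrist view, so I checked those two by eye only, in the scene and top views.
- **Left alone:** the dropper bottle and the purple jar were never touched. The dropper bottle stands where I expected it, about 8 px off in the wrist view against its rough starting estimate, which I did not measure more closely. The gripper was open and clear of everything, reading only sensor noise.
- **What was off:** the tool drifted to about 4° of tilt during the run, and the moves give no way to correct tilt. Small moves also overshot by several millimetres, and I corrected those as I went. The force reading was too noisy to show touchdown, so I judged that each object was seated by its height (within about 1 mm of expected) and by it no longer going down.

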